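# Ballast the bench display, flip its kickstand and hold it upright

### The job

Get the little inspection display standing: weigh its foot down by laying the blue case squarely on the black ballast pad, long side in line with the pad's, and then the orange case squarely on top of the blue one. After that flip the red-ended kickstand over the top and right down behind the display, then swing the display upright and hold it there by its yellow handle: finish still holding it, since it tips forward by itself. Leave the other things on the bench alone.

Things in the scene. Friction and masses are not known exactly. Their poses are not given: they have to be found in the camera images.
- stand: fixed grey foot plate of the display stand, 10 mm thick; origin on the bench under the middle of the display's hinge. Its axes turn with the stand: x points from the screen side to the back (away from the robot at yaw 0), y along the hinge towards the ballast pad, z up. It does not move
- pad (a point): centre of the top face of the black rubber ballast pad, part of the foot plate 165 mm along the stand's y from its origin and 10 mm above the bench; the pad is 80 mm (stand x) x 110 mm (stand y). The display's near edge is 85 mm away in y and rises to 180 mm, so bring the gripper down on the pad with its long direction along the stand's x
- hinge (a point): middle of the display's hinge axis, which runs along the stand's y, 30 mm above the bench
- display (a joint): hinge of the black display (160 wide, 20 thick, top edge 175 mm from the hinge). 0: fallen forward on its stop, leaning 0.44 rad towards the stand's -x; 0.44: upright; it goes on to 0.60 (leaning back). A spring always tips it forward: holding it takes about 4 N towards the stand's +x at the handle; let go, it falls to 0
- handle: yellow carrying handle on the display's top: round grip 12 mm thick, 90 mm long along the stand's y, on posts at +-50 mm, 30 mm clear above the panel. The grip can turn on its bar. Origin: its middle, 205 mm from the hinge axis (upright: straight above it, 235 mm above the bench; fallen forward: 87 mm towards the stand's -x, 215 mm high). Moves with the display
- kickstand (a joint): kickstand angle about the stand's y, on the display's side away from the pad. 0: folded up on its stop, leaning forward 0.58 rad from vertical while the display leans forward; grows as the leg swings up, over the top (vertical at 0.58) and down behind the display to its stop at 2.58. Its own weight (80 g, under 1 N to move) keeps it folded, and drops it the rest of the way once past vertical
- hub (a point): kickstand pivot on the display's side, 100 mm along the stand's -y from the display's middle and 90 mm from the display hinge
- kick_bar (a point): on the kickstand's red round cross bar (12 mm thick, along the stand's y, 28 mm to each side of this point; the 10 mm leg meets it 22 mm inward), 130 mm from the hub. Folded: about 220 mm above the bench; at the top of its swing 242 mm. Down, with the display upright, it hangs 14 mm above the bench: it only stops a fall backwards
- blue_case: blue closed parts case with a paper label on the lid and a small latch, 56 mm (its x) x 90 mm (its y, the long side) x 30 mm high, about 0.3 kg; origin at the centre of its underside, z up
- orange_case: orange closed parts case with a paper label on the lid and a small latch, 56 mm (its x) x 90 mm (its y, the long side) x 30 mm high, about 0.3 kg; origin at the centre of its underside, z up
- grey_box: grey closed box, 90 x 120 x 45 mm; a bystander, to be left where it is; origin at its underside
- phone: white phone with a black face, 72 x 150 x 9 mm; a bystander, to be left where it is; origin at its underside
- flux_jar: small amber jar with a black cap, 52 mm across, 55 mm high; a bystander, to be left where it is; origin at its underside
- parts_cup: white plastic cup, 70 mm across, 60 mm high; a bystander, to be left where it is; origin at its underside
- screwdriver: green-handled screwdriver, 160 mm long, lying flat; a bystander, to be left where it is; origin at its underside
Mind the look-alikes: they are no part of the job. Of the things like the orange_case, leave any that is pink; of the rest the smaller one is meant.

How it is judged:
By the outcome, as a careful person would: the job done as asked, in the order asked, and still so for the second after the job is handed in, while the arm keeps its last pose, push and grip.
It also fails if it takes over 72 s, if anything falls off the work surface, if the arm or the gripper's body presses on something with over 40 N, if the wrist force passes 120 N, or if a joint passes its speed limit or range.

### The arm

A 6-joint arm with a two-finger parallel gripper is mounted at the origin on the work surface. World frame = base frame: x ahead of the robot, y to its left, z up, the work surface at z = 0. Lengths are in m, angles in rad, forces in N, time in s.
With the tool pointing down it reaches from about 0.25 to 0.725 m from the base axis. Payload 4 kg.
Tool frame: the origin (TCP) lies midway between the tips of the shut fingers; the grasp point (between the pads) lies grip_point_offset behind it (grip_point_offset is the distance from the TCP to the grasp point, in m); z points along the fingers, y is the line along which they close (so a half turn about z gives the same grasp; the last joint's range is limited). The gripper opens to 85 mm and grips with 20 to 120 N. Pads are 22 mm wide; open, the fingers measure 114 mm over their backs; the gripper's body (76 mm by 85 mm) begins 54 mm behind the grasp point. The pads swing forward as they close: fully open they stand 13 mm farther back than shut.
Start: joints at [1.225, 0.241, 0.005, 1.335, 0, 1.571], TCP at [0.169, 0.47, 0.231] pointing down, gripper open.
Joint ranges: [-2.72, 2.72], [-1.05, 1.87], [-1.09, 1.28], [-1.99, 2.15], [-1.42, 1.44], [-3.14, 3.14]. Speed limits (rad/s): [2.79, 2.79, 3.14, 3.14, 3.14, 3.14].

### API

Orientations are given as a unit quaternion [x, y, z, w].
In Python, from workcell import * gives the robot as it stands. The module is installed in compiled form; this text tells all that it offers.
- The arm moves only by the tool arm_command, never from a script. Its arguments are lists of equal length, an entry for each row: "slide": the shift along the tool's x, y, z in cm, a list of three; "spin": the turn about the tool's z in degrees. A call has exactly 5 rows; each row is the pose to reach, as a shift and turn from the pose commanded when the call began, along the tool's axes at that moment; what a row does not reach only later rows make up. A row lasts 1/8 s, in which the tool goes at most 62.5 mm and 10.7 degrees, less where a joint would pass 70% of its speed; a pose out of reach is approached as far as the arm can. A call with a gripper value outside its range is refused whole. "jaw" is the finger opening in cm, from 0 to 8.54, set as the call begins (left out, the last holds). The fingers move at their own pace and stop on an object; the grip force is fixed at half the most. Time passes only in rows, so rows that repeat a pose let the fingers close, or fill a call up. It gives the time, the measured TCP pose, the force, the opening and the grip force at its end, in the units of the state.
- get_obs(): the state, without advancing time (a new reading comes with each control period).
- camera(name): name is "scene" or "top" or "wrist"; returns a dict with "pixels" (420x560x3 uint8, red, green, blue), "range_z" (420x560 float32, m along the optical axis (not along the pixel's ray), 0 where there is no reading), "intrinsics" (3x3 intrinsics, pixels), "rvec" (rotation vector, rad) and "tvec" (3), from world to camera coordinates, as OpenCV has them. Camera axes: x right, y down, z forward; pixel columns grow to the right and rows downward; lengths in m; the calibration is good to about 2 mm. A picture is of the moment at which its call begins.
- job_done(): hands the job in; it is judged then, once.
Trained networks look in a picture, given as the dict that the camera call returned (one of the last four; its "shot" number tells which), for a name from the list of things; names that differ only in an ending like _2 or _b are one class to them, and where a whole thing is asked for, a point or a joint stands for the part that bears it (a point fixed in the world has none). Each returns a list of dicts, best first, with "confidence" (0 to 1); they miss things now and then, are a little off and sometimes report something else, mostly with a low value. They report only what shows in the picture. A call takes as long as a camera call. They do not tell look-alikes from the thing itself.
- recognise(picture, thing): "centre" ([column, row] in pixels, amid what is visible of it).
- landmark_of(picture, thing): "centre" ([column, row] in pixels: a listed point, or the origin of a listed thing).
The state is a dict: "clock": time; "joint_pos": joint angles; "joint_vel": joint speeds; "tau": joint torques, N m; "eef_pos": TCP position; "tool_rot": TCP orientation; "ft_force": force on the tool from outside, world axes, zero at the start; "ft_torque": the same for the moment, N m; "grip_width": finger opening in m; "grasp_force": force on a finger pad.
Only numpy, scipy, OpenCV 4.12 (cv2) and the standard library are available. Lean on these libraries where they do the work, as an engineer would, in place of code of your own. Each camera call takes 0.05 s, during which the arm holds its last target. There are 200 camera calls.

## Working session

There is one attempt and no reset: what is moved stays moved. The work goes in short steps, Python scripts to look and compute and a tool call to move; the robot and the scene stay as the last step left them, time stands still between calls to the robot, and variables do not carry over. Pictures are saved under pics/ and viewed, at most 10 in all, crops included, and the job is handed in when it is done.

Besides the shell and the picture viewer there is one more tool, called after "Call:" in YAML: its name, and indented under it one key for each argument. arm_command: Moves the arm, as the interface text tells. Its arguments: {"type":"object","properties":{"slide":{"type":"array","items":{"type":"array","items":{"type":"number"}}},"spin":{"type":"array","items":{"type":"number"}},"jaw":{"type":"number"}},"required":["slide","spin"]}

```bash
mkdir -p pics
cat > h.py <<'E'
from workcell import *
import numpy as np, cv2
from scipy.spatial.transform import Rotation as R
np.set_printoptions(precision=4,suppress=True)
def cloud(p):
    K=p["intrinsics"];z=p["range_z"];v,u=np.mgrid[:z.shape[0],:z.shape[1]]
    c=np.stack([(u-K[0,2])/K[0,0]*z,(v-K[1,2])/K[1,1]*z,z],-1)
    Rm=cv2.Rodrigues(np.array(p["rvec"],float))[0]
    w=(c-np.array(p["tvec"]).ravel())@Rm
    w[z==0]=np.nan
    return w
def save(p,n): cv2.imwrite("pics/"+n+".png",p["pixels"][:,:,::-1])
def at(w,c,r=2):
    x,y=int(round(c[0])),int(round(c[1])); return np.nanmedian(w[max(0,y-r):y+r+1,max(0,x-r):x+r+1].reshape(-1,3),0)
E
python3 - <<'E'
from h import *
ps={n:camera(n) for n in("scene","top")}
cv2.imwrite("pics/a.png",ps["scene"]["pixels"][:,:,::-1]);save(ps["top"],"b")
for n,p in ps.items():
    w=cloud(p); print(n)
    for t in["stand","pad","hinge","handle","hub","kick_bar","blue_case","orange_case"]:
        for k,f in(("L",landmark_of),):
            print(t,[(np.round(d["centre"]).astype(int).tolist(),round(d["confidence"],2),at(w,d["centre"])) for d in f(p,t)[:4]])
print(get_obs())
E
```

```text
scene
stand [([274, 267], 0.93, array([ 0.6123, -0.0158,  0.0088])), ([280, 256], 0.64, array([ 0.5772, -0.0425,  0.0096]))]
pad [([324, 296], 0.76, array([0.5489, 0.1455, 0.0105]))]
hinge [([278, 258], 0.66, array([ 0.5859, -0.0404,  0.0099]))]
handle [([297, 195], 0.55, array([ 0.5205, -0.0375,  0.217 ]))]
hub [([259, 216], 0.81, array([ 0.5994, -0.1196,  0.1165]))]
kick_bar [([270, 167], 0.47, array([ 0.409 , -0.4161,  0.0418]))]
blue_case [([398, 369], 0.71, array([0.5313, 0.4209, 0.0296])), ([250, 189], 0.15, array([ 0.5211, -0.3519,  0.0293]))]
orange_case [([250, 188], 0.72, array([ 0.5182, -0.3573,  0.0295])), ([286, 170], 0.63, array([ 0.367 , -0.3816,  0.0314])), ([233, 169], 0.54, array([ 0.5222, -0.4833,  0.0291])), ([272, 168], 0.33, array([ 0.4071, -0.4108,  0.04  ]))]
top
stand [([255, 204], 0.8, array([ 0.5807, -0.026 ,  0.1082]))]
pad [([201, 215], 0.95, array([0.5596, 0.1398, 0.0091])), ([288, 146], 0.74, array([ 0.7796, -0.1234,  0.0099]))]
hinge [([253, 198], 0.73, array([ 0.6145, -0.0175,  0.0102]))]
handle [([260, 222], 0.51, array([ 0.5189, -0.0419,  0.2203]))]
[... 162 characters left out ...]
y([0.5173, 0.3972, 0.0309]))]
orange_case [([371, 235], 0.82, array([ 0.5038, -0.3728,  0.0305])), ([381, 289], 0.63, array([ 0.3455, -0.3963,  0.0425])), ([415, 231], 0.63, array([ 0.5181, -0.5048,  0.0285]))]
{'clock': 0.9, 'joint_pos': array([1.225 , 0.2405, 0.005 , 1.3352, 0.    , 1.5708]), 'joint_vel': array([-0.0022, -0.0003, -0.    , -0.0001,  0.0009,  0.0004]), 'tau': array([ -0.0004, -37.2195,  25.2693,   0.0011,   0.0001,  -0.    ]), 'eef_pos': array([0.1695, 0.4704, 0.2313]), 'tool_rot': array([ 0.172 ,  0.9851,  0.    , -0.    ]), 'ft_force': array([ 0.4818,  0.1507, -0.3764]), 'ft_torque': array([ 0.0428, -0.001 ,  0.005 ]), 'grasp_force': 0.0, 'grip_width': 0.08549490885035299}
```

View both.

View pics/a.png

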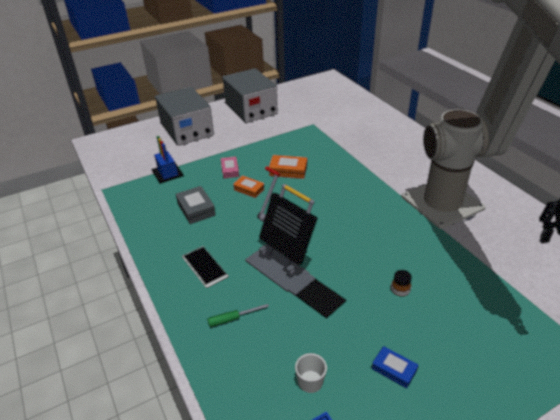

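View pics/b.png

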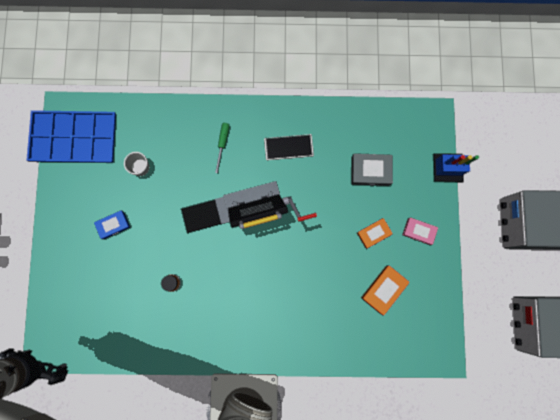

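The top view shows the blue case at (113,224), the smaller orange at (374,233), the larger orange look-alike at (386,290), the pink one at (421,231), the black pad at (201,216), the yellow handle at (260,221) and the red bar at (308,217).

```bash
cat >> h.py <<'E'
def mask(p,lo,hi):
    return cv2.inRange(cv2.cvtColor(p["pixels"],cv2.COLOR_RGB2HSV),np.array(lo),np.array(hi))>0
def rect(pts):
    (c,s,a)=cv2.minAreaRect(pts[:,:2].astype(np.float32)); s=np.array(s)
    if s[0]>s[1]: a+=90   # a: direction of short side => long = a+90
    return np.array(c),np.sort(s),(a+90)%180   # long side direction deg in world
def case(p,lo,hi,near,rad=.09,zr=(.02,.05)):
    w=cloud(p); m=mask(p,lo,hi)&(np.hypot(w[...,0]-near[0],w[...,1]-near[1])<rad)&(w[...,2]>zr[0])&(w[...,2]<zr[1])
    return rect(w[m]),int(m.sum()),np.median(w[m][:,2])
BLUE=((105,120,60),(125,255,255));OR=((5,150,120),(16,255,255));RED=((0,150,80),(4,255,255));YEL=((20,120,100),(34,255,255))
E
python3 - <<'E'
from h import *
p=camera("top");w=cloud(p)
print("blue",case(p,*BLUE,(.517,.397)));print("or",case(p,*OR,(.504,-.373)))
print("big",case(p,*OR,(.35,-.40),.11))
m=mask(p,(0,0,0),(179,255,60))&(np.hypot(w[...,0]-.555,w[...,1]-.143)<.09)&(w[...,2]>0.004)&(w[...,2]<.02)
print("pad",rect(w[m]),m.sum())
m=(np.hypot(w[...,0]-.6,w[...,1]-.05)<.25)&(w[...,2]>0.006)&(w[...,2]<.016)&(w[...,1]<.25)
print("plate",rect(w[m]),m.sum())
for n,c in(("yel",YEL),("red",RED)):
    m=mask(p,*c)&(w[...,2]>.19)&(abs(w[...,1])<.3)&(w[...,2]<.26); q=w[m]
    print(n,len(q),np.median(q,0),q.min(0),q.max(0),rect(q))
print("big top",at(w,(398,272)), at(w,(386,300)))
E
```

```text
blue ((array([0.5259, 0.4048]), array([0.0574, 0.09  ]), 115.48837089538574), 385, np.float64(0.029987902150663947))
or ((array([ 0.5116, -0.3851]), array([0.0536, 0.09  ]), 119.88796043395996), 331, np.float64(0.030372238972463175))
big ((array([ 0.3427, -0.4105]), array([0.0774, 0.1241]), 141.42947006225586), 739, np.float64(0.04200129944196127))
pad (array([0.5575, 0.1406]), array([0.0772, 0.1045]), 105.8179988861084) 828
plate (array([0.5982, 0.0251]), array([0.447 , 0.4953]), 179.623046875) 2917
yel 159 [ 0.5192 -0.0419  0.2202] [ 0.503  -0.0858  0.191 ] [ 0.5353 -0.0005  0.2272] (array([ 0.5215, -0.0417]), array([0.0152, 0.0889]), 106.39068031311035)
red 59 [ 0.5307 -0.1605  0.2259] [ 0.5219 -0.1838  0.2197] [ 0.5386 -0.1396  0.2319] (array([ 0.5309, -0.1619]), array([0.0089, 0.0463]), 107.82802963256836)
big top [ 0.3958 -0.456   0.006 ] [ 0.314  -0.4106  0.0421]
```

```bash
cat >> h.py <<'E'
def go(pos,ang):
    o=get_obs(); r=R.from_quat(o["tool_rot"]); m=r.as_matrix()
    s=m.T@(np.array(pos)-o["eef_pos"])*100
    cur=np.degrees(np.arctan2(m[1,1],m[0,1])); d=(cur-ang+90)%180-90
    print("pos",o["eef_pos"],"yang %.2f"%cur,"tilt",m[:,2],"-> slide",np.round(s,2),"spin %.1f"%d,"q",o["joint_pos"],"F",o["ft_force"],"t",o["clock"],"w",o["grip_width"])
E
python3 - <<'E'
from h import *
print(grip_point_offset)
go((.526,.405,.16),25.5)
E
```

```text
0.0187
pos [0.1695 0.4704 0.2313] yang 70.19 tilt [ 0.      0.0001 -1.    ] -> slide [-35.76   5.93   7.14] spin 44.7 q [ 1.225   0.2406  0.005   1.3352 -0.      1.5708] F [-0.6372 -0.8258 -1.1728] t 0.95 w 0.0859239062537346
```

Call:
arm_command:
  slide:
    - [-35.8,5.9,7.1]
    - [-35.8,5.9,7.1]
    - [-35.8,5.9,7.1]
    - [-35.8,5.9,7.1]
    - [-35.8,5.9,7.1]
  spin: [44.7,44.7,44.7,44.7,44.7]
  jaw: 8.5

```text
clock: 1.58
eef_pos: [0.473, 0.4143, 0.1709]
tool_rot: [0.535, 0.845, 0.0, -0.0]
ft_force: [0.1, 1.1, 0.4]
grip_width: 0.0848
grasp_force: 0.0
```

Call:
arm_command:
  slide:
    - [0,0,0]
    - [0,0,0]
    - [0,0,0]
    - [0,0,0]
    - [0,0,0]
  spin: [0,0,0,0,0]

```text
clock: 2.2
eef_pos: [0.4703, 0.4154, 0.172]
tool_rot: [0.533, 0.846, 0.0, 0.0]
ft_force: [0.1, -0.7, 0.4]
grip_width: 0.0848
grasp_force: 0.0
```

Run:
```python
from h import *
p=camera("wrist");save(p,"c")
print(case(p,*BLUE,(.526,.405)))
print(case(camera("top"),*BLUE,(.526,.405)))
go((.526,.405,0.0),25.5)
```

```text
((array([0.5253, 0.4076]), array([0.0553, 0.0891]), 115.59427642822266), 3913, np.float64(0.03025166139952452))
((array([0.5257, 0.4047]), array([0.0563, 0.09  ]), 115.66840744018555), 386, np.float64(0.029581049355115234))
pos [0.4706 0.4151 0.1717] yang 25.54 tilt [ 0.0004  0.0004 -1.    ] -> slide [-3.31  4.55 17.18] spin 0.0 q [ 0.7229  0.5235  0.2677  1.3144 -0.      1.8479] F [-0.0992 -0.0294  0.5321] t 2.3 w 0.08498819503471729
```

Call:
arm_command:
  slide:
    - [-3.4,4.6,6]
    - [-3.4,4.6,10]
    - [-3.4,4.6,13]
    - [-3.4,4.6,16]
    - [-3.4,4.6,17.2]
  spin: [0,0,0,0,0]

```text
clock: 2.92
eef_pos: [0.5259, 0.4029, -0.003]
tool_rot: [0.534, 0.846, -0.002, -0.001]
ft_force: [0.4, 0.1, 1.2]
grip_width: 0.0851
grasp_force: 0.0
```

Call:
arm_command:
  slide:
    - [0,0,0]
    - [0,0,0]
    - [0,0,0]
    - [0,0,0]
    - [0,0,0]
  spin: [0,0,0,0,0]
  jaw: 4.5

```text
clock: 3.55
eef_pos: [0.5281, 0.4047, 0.001]
tool_rot: [0.534, 0.846, 0.001, 0.0]
ft_force: [-1.2, 0.2, 6.1]
grip_width: 0.0555
grasp_force: 67.5
```

Run:
```python
from h import *
go((.5255,.406,0.15),25.5);print(get_obs()["grasp_force"])
```

```text
pos [0.5281 0.4047 0.001 ] yang 25.49 tilt [ 0.0023  0.0019 -1.    ] -> slide [  0.24  -0.14 -14.9 ] spin -0.0 q [0.6538 0.7301 0.1664 1.0041 0.0001 1.7796] F [-1.1591  0.193   6.1155] t 3.55 w 0.0554981560111094
67.53742575645447
```

Call:
arm_command:
  slide:
    - [0,0,-5]
    - [0,0,-10]
    - [0,0,-15]
    - [0,0,-16]
    - [0,0,-16]
  spin: [0,0,0,0,0]

```text
clock: 4.18
eef_pos: [0.5269, 0.4036, 0.1584]
tool_rot: [0.534, 0.846, -0.0, -0.0]
ft_force: [0.8, 0.4, -4.6]
grip_width: 0.0548
grasp_force: 66.6
```

Run:
```python
from h import *
p=camera("wrist");save(p,"d")
go((.55,.20,0.16),16.1)
print(case(p,*BLUE,(.526,.405),zr=(.1,.25)))
```

```text
pos [0.5262 0.403  0.1569] yang 25.48 tilt [-0.0031 -0.0024 -1.    ] -> slide [-19.35  -6.59  -0.27] spin 9.4 q [ 0.6536  0.6085  0.3726  1.3388 -0.      1.7796] F [ 0.1112 -0.5134 -3.7321] t 4.225 w 0.05499058976676717
((array([0.5227, 0.4074]), array([0.0602, 0.087 ]), 116.77712059020996), 19342, np.float64(0.18761806658094388))
```

View pics/d.png

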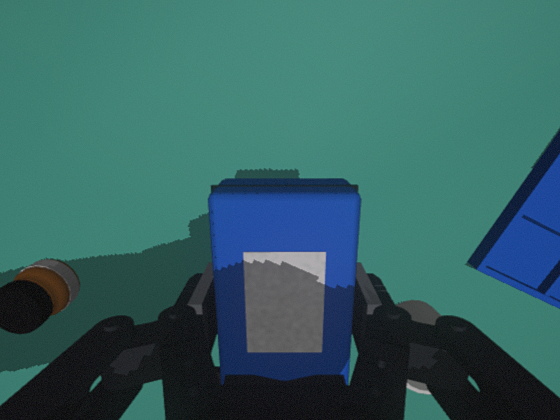

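Run:
```python
from h import *
go((.5575,.1406,0.12),16.1)
```

```text
pos [0.5262 0.403  0.1569] yang 25.48 tilt [-0.0031 -0.0024 -1.    ] -> slide [-25.03  -8.45   3.74] spin 9.4 q [ 0.6536  0.6085  0.3726  1.3388 -0.      1.7796] F [ 0.1112 -0.5134 -3.7321] t 4.225 w 0.05499058976676717
```

Call:
arm_command:
  slide:
    - [-6,-2,1]
    - [-12,-4,2]
    - [-18,-6,3]
    - [-22.5,-7.6,3.5]
    - [-25,-8.4,3.7]
  spin: [2,4,6,8,9.4]

```text
clock: 4.85
eef_pos: [0.5563, 0.1383, 0.1184]
tool_rot: [0.603, 0.798, -0.003, -0.002]
ft_force: [0.2, 0.4, -3.0]
grip_width: 0.0549
grasp_force: 66.5
```

Call:
arm_command:
  slide:
    - [0,0,0]
    - [0,0,0]
    - [0,0,0]
    - [0,0,0]
    - [0,0,0]
  spin: [0,0,0,0,0]

```text
clock: 5.48
eef_pos: [0.5589, 0.1428, 0.1223]
tool_rot: [0.601, 0.799, 0.0, 0.0]
ft_force: [-1.2, -0.0, -3.4]
grip_width: 0.0551
grasp_force: 66.5
```

Run:
```python
from h import *
p=camera("wrist");save(p,"e");t=camera("top")
w=cloud(p)
go((.5575,.1406,0.012),16.1)
print(case(t,*BLUE,(.5575,.14),zr=(.1,.25)))
o=get_obs();m=R.from_quat(o["tool_rot"]).as_matrix()
b=mask(p,*BLUE)&(w[...,2]>.1);q=(w[b]-o["eef_pos"])@m; print("blue in tool",np.percentile(q,[1,99],axis=0),q[:,0].max())
k=mask(p,(0,0,0),(179,255,70))&(w[...,2]>.005)&(w[...,2]<.016);q=w[k];print(k.sum(),rect(q) if k.sum()>20 else 0)
```

```text
pos [0.559  0.1424 0.1224] yang 16.13 tilt [ 0.0002  0.     -1.    ] -> slide [-0.14 -0.19 11.04] spin 0.0 q [ 0.2495  0.4571  0.0266  1.1401 -0.      1.5389] F [ 0.2712 -0.6627 -3.2278] t 5.575 w 0.05510396790667523
((array([0.5634, 0.1081]), array([0.0274, 0.0567]), 175.59001922607422), 149, np.float64(0.15096194350524508))
blue in tool [[-0.0315 -0.0271 -0.0306]
 [ 0.0484  0.0267 -0.0058]] 0.04873494635790476
5285 (array([0.6235, 0.233 ]), array([0.2196, 0.4876]), 163.72875213623047)
```

View pics/e.png

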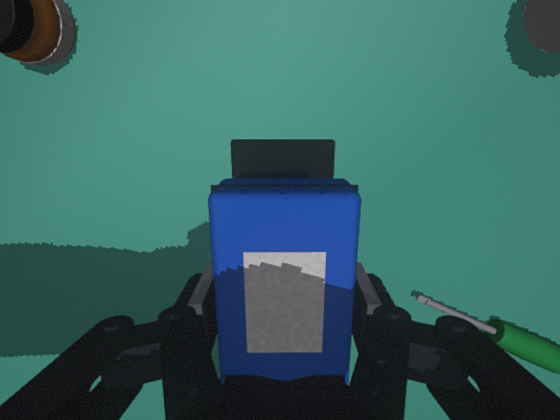

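Run:
```python
from h import *
p=camera("wrist");w=cloud(p);o=get_obs();m=R.from_quat(o["tool_rot"]).as_matrix()
t=(w-o["eef_pos"])@m
k=mask(p,(0,0,0),(179,255,75)); k[:138]=0;k[185:]=0;k[:,:225]=0;k[:,342:]=0
k&=(w[...,2]<.03)
q=t[k];print(k.sum(),np.percentile(q,[1,50,99],axis=0),q[:,0].max())
for r in(145,155,165,172):
    c=np.where(k[r])[0]; print(r,c.min(),c.max(),t[r,c.min()],t[r,c.max()])
for c in(240,285,328): print(c,t[np.where(k[:,c])[0].min(),c])
b=mask(p,*BLUE)&(w[...,2]>.1)
for r in(200,215,230,245):
    c=np.where(b[r])[0]; print(r,c.min(),c.max(),t[r,c.min()],t[r,c.max()])
for c in(240,285,328): 
    for r in np.where(b[:,c])[0][[0,4,8,12,16]]:print(c,r,t[r,c])
```

```text
3980 [[ 0.0257 -0.0401  0.1104]
 [ 0.0406 -0.0017  0.1121]
 [ 0.0547  0.037   0.1141]] 0.05483301855509691
145 231 334 [ 0.0503 -0.0405  0.1122] [0.0503 0.0378 0.1126]
155 231 333 [ 0.0426 -0.041   0.1135] [0.0428 0.0374 0.1125]
165 232 333 [ 0.0348 -0.0407  0.1143] [0.0354 0.0375 0.1109]
172 232 332 [ 0.0294 -0.0409  0.1135] [0.0298 0.0371 0.1118]
240 [ 0.0547 -0.0335  0.1127]
285 [0.0546 0.0005 0.1143]
328 [0.0548 0.033  0.1124]
200 208 360 [ 0.0452 -0.0275 -0.0286] [ 0.0453  0.0269 -0.0289]
215 209 359 [ 0.0391 -0.0278 -0.0272] [ 0.0395  0.027  -0.0285]
230 210 358 [ 0.0328 -0.0281 -0.0261] [ 0.0334  0.0272 -0.0277]
245 211 357 [ 0.0268 -0.0281 -0.0262] [ 0.0277  0.0271 -0.0282]
240 178 [ 0.0482 -0.019  -0.0038]
240 182 [ 0.048  -0.0181 -0.0112]
240 188 [ 0.0481 -0.0167 -0.022 ]
240 192 [ 0.0476 -0.0162 -0.0267]
240 196 [ 0.0465 -0.016  -0.0282]
285 178 [ 0.0479  0.0002 -0.0024]
285 182 [ 0.0482  0.0001 -0.0118]
285 187 [ 0.0481  0.0001 -0.0207]
285 191 [ 0.0482  0.0001 -0.0275]
285 195 [ 0.0472  0.0001 -0.0292]
328 178 [ 0.0479  0.0187 -0.0024]
328 182 [ 0.048   0.0176 -0.0111]
328 188 [ 0.0478  0.0164 -0.0206]
328 192 [ 0.0479  0.0155 -0.0278]
328 196 [ 0.0466  0.0155 -0.0283]
```

Call:
arm_command:
  slide:
    - [-0.3,-0.1,4]
    - [-0.3,-0.1,7.5]
    - [-0.3,-0.1,10]
    - [-0.3,-0.1,11]
    - [-0.3,-0.1,11.1]
  spin: [0,0,0,0,0]

```text
clock: 6.25
eef_pos: [0.5592, 0.139, 0.0117]
tool_rot: [0.601, 0.799, 0.0, 0.0]
ft_force: [0.4, 0.4, -3.2]
grip_width: 0.0549
grasp_force: 66.8
```

Call:
arm_command:
  slide:
    - [0,0,0]
    - [0,0,0]
    - [0,0,0]
    - [0,0,0]
    - [0,0,0]
  spin: [0,0,0,0,0]

```text
clock: 6.88
eef_pos: [0.5588, 0.1389, 0.0113]
tool_rot: [0.601, 0.799, 0.0, 0.0]
ft_force: [0.3, -1.0, -3.8]
grip_width: 0.0548
grasp_force: 66.8
```

Call:
arm_command:
  slide:
    - [0,0,0.1]
    - [0,0,0.15]
    - [0,0,0.2]
    - [0,0,0.2]
    - [0,0,0.2]
  spin: [0,0,0,0,0]

```text
clock: 7.5
eef_pos: [0.5589, 0.1389, 0.0109]
tool_rot: [0.601, 0.799, 0.0, 0.0]
ft_force: [-2.5, -0.8, 8.9]
grip_width: 0.0547
grasp_force: 68.4
```

Call:
arm_command:
  slide:
    - [0,0,0]
    - [0,0,0]
    - [0,0,0]
    - [0,0,0]
    - [0,0,0]
  spin: [0,0,0,0,0]
  jaw: 8.5

```text
clock: 8.12
eef_pos: [0.5588, 0.1389, 0.0091]
tool_rot: [0.601, 0.799, -0.0, -0.0]
ft_force: [0.5, -0.6, 0.5]
grip_width: 0.0849
grasp_force: 0.0
```

Call:
arm_command:
  slide:
    - [0,0,-4]
    - [0,0,-8]
    - [0,0,-13]
    - [0,0,-17]
    - [0,0,-17]
  spin: [0,0,0,0,0]

```text
clock: 8.75
eef_pos: [0.5615, 0.1395, 0.1837]
tool_rot: [0.601, 0.799, 0.003, 0.003]
ft_force: [1.2, 0.5, 0.0]
grip_width: 0.0853
grasp_force: 0.0
```

```bash
cat >> h.py <<'E'
def darkpad(p,zr=(.004,.018)):
    w=cloud(p);k=mask(p,(0,0,0),(179,255,75))&(w[...,2]>zr[0])&(w[...,2]<zr[1])&(np.hypot(w[...,0]-.5575,w[...,1]-.1406)<.08)
    return rect(w[k]),k.sum()
E
python3 - <<'E'
from h import *
p=camera("wrist");save(p,"f");t=camera("top")
for c in(p,t): print(case(c,*BLUE,(.5575,.14),zr=(.03,.06)),darkpad(c))
go((.5116,-.385,.2),29.9)
E
```

```text
((array([0.558 , 0.1424]), array([0.0561, 0.0891]), 106.23617172241211), 4281, np.float64(0.0402033286286258)) ((array([0.5617, 0.1293]), array([0.0803, 0.1355]), 106.22750854492188), np.int64(3819))
((array([0.5636, 0.1213]), array([0.0495, 0.058 ]), 16.470149993896484), 207, np.float64(0.03981644684706533)) ((array([0.5684, 0.1064]), array([0.0811, 0.0876]), 103.83781909942627), np.int64(300))
pos [0.5589 0.1389 0.1794] yang 16.09 tilt [ 0.0006  0.0001 -1.    ] -> slide [-49.03 -19.06  -2.07] spin -13.8 q [ 0.2436  0.4158  0.1167  1.2711 -0.      1.5336] F [-0.2423 -0.0106 -0.0899] t 8.85 w 0.0850696859402338
```

Run:
```python
from h import *
for q in((.42,.10,.24),(.38,-.05,.25),(.40,-.2,.25),(.45,-.30,.24),(.49,-.37,.17)):go(q,29.9)
```

```text
pos [0.5589 0.1389 0.1794] yang 16.09 tilt [ 0.0006  0.0001 -1.    ] -> slide [  0.11 -14.42  -6.07] spin -13.8 q [ 0.2436  0.4158  0.1167  1.2711 -0.      1.5336] F [-0.2423 -0.0106 -0.0899] t 8.85 w 0.0850696859402338
pos [0.5589 0.1389 0.1794] yang 16.09 tilt [ 0.0006  0.0001 -1.    ] -> slide [-13.19 -22.42  -7.08] spin -13.8 q [ 0.2436  0.4158  0.1167  1.2711 -0.      1.5336] F [-0.2423 -0.0106 -0.0899] t 8.85 w 0.0850696859402338
pos [0.5589 0.1389 0.1794] yang 16.09 tilt [ 0.0006  0.0001 -1.    ] -> slide [-28.16 -24.65  -7.08] spin -13.8 q [ 0.2436  0.4158  0.1167  1.2711 -0.      1.5336] F [-0.2423 -0.0106 -0.0899] t 8.85 w 0.0850696859402338
pos [0.5589 0.1389 0.1794] yang 16.09 tilt [ 0.0006  0.0001 -1.    ] -> slide [-39.15 -22.62  -6.07] spin -13.8 q [ 0.2436  0.4158  0.1167  1.2711 -0.      1.5336] F [-0.2423 -0.0106 -0.0899] t 8.85 w 0.0850696859402338
pos [0.5589 0.1389 0.1794] yang 16.09 tilt [ 0.0006  0.0001 -1.    ] -> slide [-46.99 -20.72   0.93] spin -13.8 q [ 0.2436  0.4158  0.1167  1.2711 -0.      1.5336] F [-0.2423 -0.0106 -0.0899] t 8.85 w 0.0850696859402338
```

Call:
arm_command:
  slide:
    - [0,-6,-3]
    - [0,-12,-6]
    - [-4,-16,-6.5]
    - [-9,-20,-7]
    - [-13,-22.4,-7]
  spin: [0,0,0,0,0]

```text
clock: 9.48
eef_pos: [0.3775, -0.0493, 0.2483]
tool_rot: [0.601, 0.799, -0.001, -0.001]
ft_force: [0.4, -0.8, -0.1]
grip_width: 0.0853
grasp_force: 0.0
```

Call:
arm_command:
  slide:
    - [-6,-1,0]
    - [-12,-2,0]
    - [-18,-2,0]
    - [-24,-0.5,1]
    - [-29,0.5,3]
  spin: [-3,-6,-9,-12,-13.8]

```text
clock: 10.1
eef_pos: [0.4652, -0.3275, 0.2175]
tool_rot: [0.501, 0.866, 0.0, -0.001]
ft_force: [0.3, -0.3, -0.1]
grip_width: 0.0848
grasp_force: 0.0
```

Call:
arm_command:
  slide:
    - [-4.5,0,4]
    - [-4.5,0,4]
    - [-4.5,0,4]
    - [-4.5,0,4]
    - [-4.5,0,4]
  spin: [0,0,0,0,0]

```text
clock: 10.72
eef_pos: [0.4877, -0.3639, 0.1817]
tool_rot: [0.5, 0.866, -0.0, 0.002]
ft_force: [-0.2, 0.3, -0.3]
grip_width: 0.0848
grasp_force: 0.0
```

Run:
```python
from h import *
p=camera("wrist");save(p,"g")
for c in (p,camera("top")):print(case(c,*OR,(.512,-.385),.08,(.02,.036)))
go((.5116,-.385,0.0),29.9)
```

```text
((array([ 0.5111, -0.3837]), array([0.0546, 0.0885]), 119.70270919799805), 2277, np.float64(0.03025651899922631))
((array([ 0.5025, -0.3692]), array([0.0528, 0.0545]), 118.98515129089355), 154, np.float64(0.029818729809479756))
pos [ 0.4876 -0.364   0.1812] yang 29.93 tilt [ 0.0024 -0.0017 -1.    ] -> slide [-2.97  1.01 18.13] spin 0.0 q [-0.6414  0.478   0.2187  1.3086  0.      0.4071] F [ 0.4601  0.2261 -0.0222] t 10.825 w 0.08488830464943516
```

Call:
arm_command:
  slide:
    - [-2.8,1,5]
    - [-2.8,1,10]
    - [-2.8,1,14]
    - [-2.8,1,17]
    - [-2.8,1,18.1]
  spin: [0,0,0,0,0]

```text
clock: 11.45
eef_pos: [0.5088, -0.3826, -0.0033]
tool_rot: [0.501, 0.866, 0.0, -0.002]
ft_force: [-0.1, 0.4, -0.0]
grip_width: 0.0849
grasp_force: 0.0
```

Call:
arm_command:
  slide:
    - [0,0,0]
    - [0,0,0]
    - [0,0,0]
    - [0,0,0]
    - [0,0,0]
  spin: [0,0,0,0,0]
  jaw: 4.5

```text
clock: 12.08
eef_pos: [0.5112, -0.3846, 0.0005]
tool_rot: [0.501, 0.866, -0.0, 0.002]
ft_force: [0.8, 0.3, 6.1]
grip_width: 0.0552
grasp_force: 67.3
```

Run:
```python
from h import *
for q in((.5111,-.3837,.26),(.45,-.30,.27),(.38,-.2,.27),(.37,-.05,.27),(.42,.1,.25),(.55,.1406,.18)):go(q,16.2)
```

```text
pos [ 0.5112 -0.3846  0.0005] yang 29.89 tilt [ 0.0032 -0.0023 -1.    ] -> slide [ -0.01   0.08 -25.95] spin 13.7 q [-0.645   0.6857  0.0773  0.9585  0.0001  0.404 ] F [0.8175 0.2721 6.1036] t 12.075 w 0.055233179924807356
pos [ 0.5112 -0.3846  0.0005] yang 29.89 tilt [ 0.0032 -0.0023 -1.    ] -> slide [ 10.29  -1.05 -26.99] spin 13.7 q [-0.645   0.6857  0.0773  0.9585  0.0001  0.404 ] F [0.8175 0.2721 6.1036] t 12.075 w 0.055233179924807356
pos [ 0.5112 -0.3846  0.0005] yang 29.89 tilt [ 0.0032 -0.0023 -1.    ] -> slide [ 22.45  -2.13 -27.04] spin 13.7 q [-0.645   0.6857  0.0773  0.9585  0.0001  0.404 ] F [0.8175 0.2721 6.1036] t 12.075 w 0.055233179924807356
pos [ 0.5112 -0.3846  0.0005] yang 29.89 tilt [ 0.0032 -0.0023 -1.    ] -> slide [ 35.95   4.48 -27.08] spin 13.7 q [-0.645   0.6857  0.0773  0.9585  0.0001  0.404 ] F [0.8175 0.2721 6.1036] t 12.075 w 0.055233179924807356
pos [ 0.5112 -0.3846  0.0005] yang 29.89 tilt [ 0.0032 -0.0023 -1.    ] -> slide [ 46.47  16.29 -25.1 ] spin 13.7 q [-0.645   0.6857  0.0773  0.9585  0.0001  0.404 ] F [0.8175 0.2721 6.1036] t 12.075 w 0.055233179924807356
pos [ 0.5112 -0.3846  0.0005] yang 29.89 tilt [ 0.0032 -0.0023 -1.    ] -> slide [ 43.53  29.57 -18.06] spin 13.7 q [-0.645   0.6857  0.0773  0.9585  0.0001  0.404 ] F [0.8175 0.2721 6.1036] t 12.075 w 0.055233179924807356
```

Call:
arm_command:
  slide:
    - [0,0,-6]
    - [0,0,-12]
    - [0,0,-18]
    - [3,-0.5,-22]
    - [8,-1,-26]
  spin: [0,0,0,0,0]

```text
clock: 12.7
eef_pos: [0.4616, -0.3203, 0.2578]
tool_rot: [0.501, 0.865, -0.0, -0.0]
ft_force: [0.4, 0.9, -2.3]
grip_width: 0.0552
grasp_force: 66.4
```

Call:
arm_command:
  slide:
    - [6,-0.5,-0.5]
    - [12,-1,-1]
    - [17.5,0,-1]
    - [22.5,2.5,-1]
    - [28,5.5,-1]
  spin: [0,0,0,0,0]

```text
clock: 13.32
eef_pos: [0.3691, -0.049, 0.2671]
tool_rot: [0.502, 0.865, 0.0, 0.0]
ft_force: [1.6, 1.0, -2.7]
grip_width: 0.0549
grasp_force: 66.3
```

Call:
arm_command:
  slide:
    - [4,4.2,0]
    - [8,8.5,0.5]
    - [10,13.5,2]
    - [9,19,5]
    - [7.5,25,8]
  spin: [3,6,9,12,13.7]

```text
clock: 13.95
eef_pos: [0.5441, 0.1389, 0.1893]
tool_rot: [0.6, 0.8, -0.0, -0.0]
ft_force: [0.2, 0.1, -1.8]
grip_width: 0.0549
grasp_force: 66.2
```

Run:
```python
from h import *
go((.5575,.1406,0.13),16.2)
```

```text
pos [0.5441 0.1389 0.1893] yang 16.24 tilt [-0.0005 -0.0002 -1.    ] -> slide [-0.21  1.34  5.93] spin 0.0 q [ 0.25    0.3829  0.0933  1.2817 -0.0001  1.5373] F [ 0.1558  0.1071 -1.796 ] t 13.95 w 0.05494718539964998
```

Call:
arm_command:
  slide:
    - [-0.2,1.3,3]
    - [-0.2,1.3,5.9]
    - [-0.2,1.3,5.9]
    - [-0.2,1.3,5.9]
    - [-0.2,1.3,5.9]
  spin: [0,0,0,0,0]

```text
clock: 14.58
eef_pos: [0.5574, 0.1393, 0.1333]
tool_rot: [0.601, 0.8, 0.001, 0.001]
ft_force: [-0.1, 0.2, -2.2]
grip_width: 0.0549
grasp_force: 66.3
```

Run:
```python
from h import *
p=camera("wrist");save(p,"i");w=cloud(p);o=get_obs();m=R.from_quat(o["tool_rot"]).as_matrix()
t=(w-o["eef_pos"])@m
def ed(k,rows,cols,n):
    for r in rows:
        c=np.where(k[r])[0]
        if len(c)>5: print(n,"row",r,c.min(),c.max(),t[r,c.min()+1],t[r,c.max()-1])
    for c in cols:
        r=np.where(k[:,c])[0]
        if len(r)>5: print(n,"col",c,r.min(),t[r.min()+1,c],t[r.min()+6,c])
ed(mask(p,*OR)&(w[...,2]>.1),(200,215,230,245),(240,285,328),"or")
ed(mask(p,*BLUE)&(w[...,2]<.06),range(130,190,6),(260,285,310),"bl")
k=mask(p,(0,0,0),(179,255,75))&(w[...,2]<.02)&(w[...,2]>.004);k[:,:200]=0;k[:,360:]=0
ed(k,(140,146,152),(245,285,322),"pad")
go((.5575,.1406,0.04),16.2)
```

```text
or row 215 210 359 [ 0.0396 -0.0266 -0.0292] [ 0.0395  0.0266 -0.0288]
or row 230 211 358 [ 0.0335 -0.0268 -0.0283] [ 0.034   0.0265 -0.0295]
or row 245 212 357 [ 0.0279 -0.0266 -0.0291] [ 0.0276  0.0267 -0.0286]
or col 240 202 [ 0.044  -0.016  -0.0289] [ 0.0427 -0.0158 -0.0306]
or col 285 202 [ 0.044   0.0001 -0.0286] [ 0.0425  0.0001 -0.03  ]
or col 328 203 [ 0.0438  0.0155 -0.0292] [ 0.0423  0.0154 -0.0305]
bl row 154 248 324 [ 0.0457 -0.0251  0.0943] [0.0458 0.0276 0.0943]
bl row 160 247 324 [ 0.0414 -0.026   0.0945] [0.0415 0.0277 0.0941]
bl row 166 247 324 [ 0.0371 -0.0261  0.0947] [0.0373 0.0278 0.0936]
bl row 172 247 324 [ 0.0327 -0.0263  0.0947] [0.0329 0.028  0.0937]
bl row 178 248 323 [ 0.0286 -0.0255  0.0931] [0.0286 0.0274 0.0934]
bl row 184 248 323 [ 0.0238 -0.0258  0.0947] [0.0243 0.0275 0.0929]
bl col 260 149 [ 0.0475 -0.0178  0.1033] [ 0.0451 -0.0172  0.0935]
bl col 285 149 [0.0475 0.0006 0.1034] [0.0452 0.0005 0.093 ]
bl col 310 149 [0.0476 0.019  0.103 ] [0.0452 0.0183 0.0928]
pad row 140 235 334 [ 0.053  -0.0381  0.1235] [0.0531 0.0384 0.1225]
pad row 146 236 334 [ 0.0485 -0.0372  0.1214] [0.0483 0.0388 0.1237]
pad row 152 236 334 [ 0.0435 -0.0377  0.1238] [0.0438 0.0388 0.1224]
pad col 245 135 [ 0.056  -0.0309  0.1242] [ 0.0522 -0.031   0.1235]
pad col 285 135 [0.0561 0.0006 0.1231] [0.0523 0.0006 0.1223]
pad col 322 135 [0.0561 0.0298 0.1235] [0.0523 0.0299 0.1233]
pos [0.5574 0.1393 0.1333] yang 16.18 tilt [ 0.0032  0.0008 -1.    ] -> slide [0.12 0.02 9.33] spin -0.0 q [ 0.245   0.4419  0.0325  1.1581 -0.      1.5333] F [-0.447   0.0559 -3.544 ] t 14.625 w 0.054830821867948375
```

View pics/i.png

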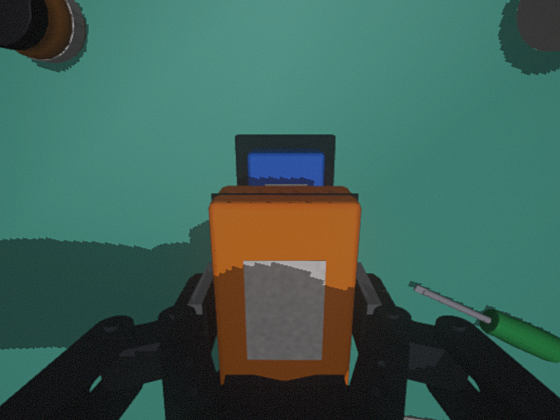

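Run:
```python
from h import *
p=camera("wrist");w=cloud(p);o=get_obs();m=R.from_quat(o["tool_rot"]).as_matrix()
t=(w-o["eef_pos"])@m
for c in(240,285,328):
    print(c,[t[r,c].round(4).tolist()[::2] for r in(188,191,194,197,200)])
    print(c,"blue",[(r,t[r,c].round(4).tolist()[::2]) for r in range(144,156,2)])
print(o["eef_pos"])
```

```text
240 [[0.0446, -0.0081], [0.0447, -0.0136], [0.045, -0.0198], [0.0447, -0.0232], [0.0446, -0.027]]
240 blue [(144, [0.0499, 0.1223]), (146, [0.0483, 0.1227]), (148, [0.0468, 0.1223]), (150, [0.0452, 0.1228]), (152, [0.0435, 0.1236]), (154, [0.042, 0.1227])]
285 [[0.0447, -0.0082], [0.0447, -0.0138], [0.0447, -0.0186], [0.0446, -0.0228], [0.0447, -0.0273]]
285 blue [(144, [0.05, 0.1222]), (146, [0.0484, 0.1221]), (148, [0.0473, 0.1184]), (150, [0.0475, 0.1034]), (152, [0.0471, 0.0947]), (154, [0.0457, 0.0942])]
328 [[0.0448, -0.0086], [0.0447, -0.0137], [0.045, -0.0199], [0.0447, -0.0231], [0.0448, -0.0278]]
328 blue [(144, [0.0501, 0.1215]), (146, [0.0484, 0.1229]), (148, [0.0468, 0.1229]), (150, [0.0453, 0.1224]), (152, [0.0437, 0.1222]), (154, [0.0421, 0.1228])]
[0.5573 0.1393 0.1331]
```

Call:
arm_command:
  slide:
    - [0.25,0.1,4]
    - [0.25,0.1,7.5]
    - [0.25,0.1,8.8]
    - [0.25,0.1,9.1]
    - [0.25,0.1,9.2]
  spin: [0,0,0,0,0]

```text
clock: 15.3
eef_pos: [0.558, 0.1422, 0.0408]
tool_rot: [0.601, 0.8, 0.001, 0.001]
ft_force: [0.1, -0.3, -2.5]
grip_width: 0.0547
grasp_force: 66.4
```

Call:
arm_command:
  slide:
    - [0,0,0]
    - [0,0,0.1]
    - [0,0,0.1]
    - [0,0,0.1]
    - [0,0,0.1]
  spin: [0,0,0,0,0]

```text
clock: 15.92
eef_pos: [0.5578, 0.1421, 0.0405]
tool_rot: [0.6, 0.8, 0.001, 0.001]
ft_force: [-2.5, 0.6, 6.1]
grip_width: 0.055
grasp_force: 67.5
```

Contact; release and check.

Call:
arm_command:
  slide:
    - [0,0,0]
    - [0,0,0]
    - [0,0,0]
    - [0,0,0]
    - [0,0,0]
  spin: [0,0,0,0,0]
  jaw: 8.5

```text
clock: 16.55
eef_pos: [0.5567, 0.1418, 0.0382]
tool_rot: [0.601, 0.8, -0.0, -0.0]
ft_force: [0.3, -0.3, -0.2]
grip_width: 0.085
grasp_force: 0.0
```

Call:
arm_command:
  slide:
    - [0,0,-4]
    - [0,0,-8]
    - [0,0,-13]
    - [0,0,-16]
    - [0,0,-16]
  spin: [0,0,0,0,0]

```text
clock: 17.18
eef_pos: [0.5587, 0.1424, 0.2016]
tool_rot: [0.6, 0.8, 0.003, 0.002]
ft_force: [0.1, 1.2, -0.3]
grip_width: 0.085
grasp_force: 0.0
```

Run:
```python
from h import *
p=camera("wrist");save(p,"j");t=camera("top")
print(case(p,*OR,(.5575,.14),zr=(.06,.09)),case(p,*BLUE,(.5575,.14),zr=(.0,.06)),darkpad(p))
go((.42,0,.3),106.2)
w=cloud(t)
for n,c in(("yel",YEL),("red",RED)):
    m=mask(t,*c)&(w[...,2]>.19)&(abs(w[...,1])<.3)&(w[...,2]<.26); q=w[m]
    if len(q)>9: print(n,len(q),np.median(q,0),q[:,2].max(),rect(q))
s=camera("scene");w=cloud(s)
for n,c in(("yel",YEL),("red",RED)):
    m=mask(s,*c)&(w[...,2]>.19)&(abs(w[...,1])<.3)&(w[...,2]<.26); q=w[m]
    if len(q)>9: print(n,len(q),np.median(q,0),q[:,2].max(),rect(q))
```

```text
((array([0.5541, 0.155 ]), array([0.0548, 0.0617]), 106.1850643157959), 2751, np.float64(0.07026422443950686)) ((array([0.5448, 0.1849]), array([0.0003, 0.0472]), 16.290597915649414), 12, np.float64(0.03451600238229394)) ((array([0.5616, 0.129 ]), array([0.0797, 0.1351]), 106.35790252685547), np.int64(2284))
pos [0.5565 0.1418 0.1979] yang 16.19 tilt [-0.0004 -0.0001 -1.    ] -> slide [ -9.81 -17.06 -10.21] spin 90.0 q [ 0.2495  0.4038  0.1472  1.3147 -0.      1.5378] F [-0.0464 -0.7289 -0.0318] t 17.275 w 0.08468943977104589
yel 158 [ 0.5191 -0.0419  0.2199] 0.22722115654181324 (array([ 0.52  , -0.0424]), array([0.0119, 0.0894]), 106.1132869720459)
red 58 [ 0.5305 -0.1604  0.2256] 0.23135033620957202 (array([ 0.531 , -0.1618]), array([0.0085, 0.0457]), 107.65498924255371)
yel 94 [ 0.5218 -0.0424  0.2197] 0.22539410250743871 (array([ 0.5221, -0.042 ]), array([0.0112, 0.0834]), 107.61198043823242)
red 36 [ 0.5331 -0.1584  0.2249] 0.22944221943567666 (array([ 0.5328, -0.1586]), array([0.0098, 0.0509]), 103.87932300567627)
```

View pics/j.png

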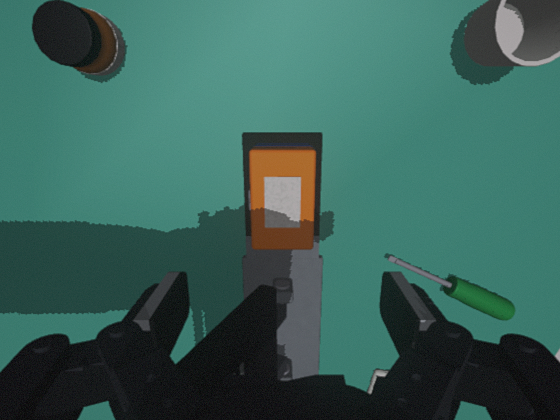

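```bash
cat >> h.py <<'E'
YAW=np.radians(16.2);HX=np.array([.6033,-.0176])
def S(x,y,z): return (*(HX+x*np.array([np.cos(YAW),np.sin(YAW)])+y*np.array([-np.sin(YAW),np.cos(YAW)])),z)
def tos(p): d=np.asarray(p)[...,:2]-HX; c,s=np.cos(YAW),np.sin(YAW); return np.stack([d[...,0]*c+d[...,1]*s,-d[...,0]*s+d[...,1]*c,np.asarray(p)[...,2]],-1)
E
python3 - <<'E'
from h import *
for q in(S(-.2,.12,.22),S(-.2,-.138,.2),S(-.15,-.138,.2),S(.01,-.138,.2)):go(q,16.2)
E
```

```text
pos [0.5559 0.1416 0.197 ] yang 16.19 tilt [-0.0023 -0.0006 -1.    ] -> slide [ -4.62 -19.9   -2.26] spin -0.0 q [ 0.2495  0.4047  0.1463  1.3148 -0.      1.5377] F [ 0.2121  0.1975 -0.4427] t 17.325 w 0.08507102761983107
pos [0.5559 0.1416 0.197 ] yang 16.19 tilt [-0.0023 -0.0006 -1.    ] -> slide [-30.42 -19.89  -0.26] spin -0.0 q [ 0.2495  0.4047  0.1463  1.3148 -0.      1.5377] F [ 0.2121  0.1975 -0.4427] t 17.325 w 0.08507102761983107
pos [0.5559 0.1416 0.197 ] yang 16.19 tilt [-0.0023 -0.0006 -1.    ] -> slide [-30.41 -14.89  -0.27] spin -0.0 q [ 0.2495  0.4047  0.1463  1.3148 -0.      1.5377] F [ 0.2121  0.1975 -0.4427] t 17.325 w 0.08507102761983107
pos [0.5559 0.1416 0.197 ] yang 16.19 tilt [-0.0023 -0.0006 -1.    ] -> slide [-30.41   1.11  -0.31] spin -0.0 q [ 0.2495  0.4047  0.1463  1.3148 -0.      1.5377] F [ 0.2121  0.1975 -0.4427] t 17.325 w 0.08507102761983107
```

Call:
arm_command:
  slide:
    - [0,-6,-2]
    - [0,-12,-4]
    - [0,-18,-4]
    - [-3,-20,-4]
    - [-8,-20,-4]
  spin: [0,0,0,0,0]
  jaw: 0

```text
clock: 17.95
eef_pos: [0.3845, 0.0091, 0.2372]
tool_rot: [0.599, 0.801, -0.001, -0.001]
ft_force: [1.4, -0.3, 0.0]
grip_width: 0.0
grasp_force: 0.0
```

Call:
arm_command:
  slide:
    - [-6,0,0]
    - [-12,0,0]
    - [-18,0,0]
    - [-22.4,0,2]
    - [-22.4,0,3.7]
  spin: [0,0,0,0,0]

```text
clock: 18.58
eef_pos: [0.449, -0.2085, 0.1985]
tool_rot: [0.602, 0.798, -0.001, -0.001]
ft_force: [-0.5, 0.2, -0.7]
grip_width: -0.0002
grasp_force: 0.0
```

Run:
```python
from h import *
p=camera("wrist");w=cloud(p);save(p,"k")
for n,c in(("yel",YEL),("red",RED)):
    m=mask(p,*c)&(w[...,2]>.19)&(abs(w[...,1])<.3)&(w[...,2]<.26); q=tos(w[m])
    if len(q)>9: print(n,len(q),np.median(q,0),q.min(0),q.max(0))
go(S(-.15,-.138,.2),16.2);print(tos(get_obs()["eef_pos"]))
```

```text
red 3488 [-0.1119 -0.1159  0.2255] [-0.1162 -0.1439  0.2204] [-0.105  -0.0929  0.2283]
pos [ 0.4471 -0.2065  0.1961] yang 16.01 tilt [-0.0077  0.0036 -1.    ] -> slide [ 0.    5.27 -0.43] spin -0.2 q [-0.4327  0.251  -0.0745  1.2538  0.      0.8587] F [-0.7052  1.0319 -1.6458] t 18.625 w 0.00030523621465429495
[-0.2027 -0.1378  0.1961]
```

View pics/k.png

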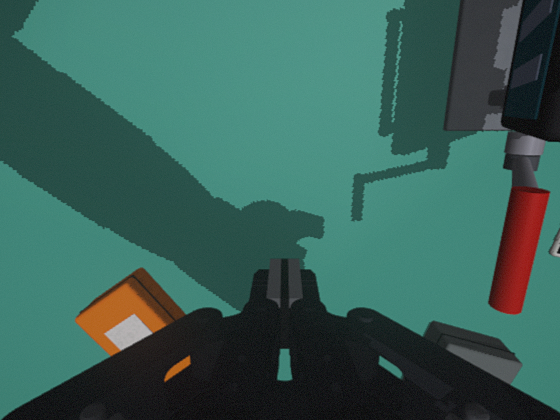

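Call:
arm_command:
  slide:
    - [0.7,4.5,0]
    - [0.7,6.5,-0.3]
    - [0.7,8.5,-0.5]
    - [0.7,10.5,-0.6]
    - [0.7,12.5,-0.7]
  spin: [0,0,0,0,0]

```text
clock: 19.25
eef_pos: [0.5672, -0.1634, 0.2071]
tool_rot: [0.6, 0.8, -0.001, -0.001]
ft_force: [0.2, -0.4, -0.1]
grip_width: -0.0
grasp_force: 0.1
```

Call:
arm_command:
  slide:
    - [0,2,0]
    - [0,4,0]
    - [0,6,0]
    - [0,8,0]
    - [0,9,0]
  spin: [0,0,0,0,0]

```text
clock: 19.88
eef_pos: [0.6539, -0.1382, 0.2068]
tool_rot: [0.6, 0.8, -0.001, -0.001]
ft_force: [-0.2, -0.2, -0.7]
grip_width: 0.0002
grasp_force: 0.0
```

Run:
```python
from h import *
print(tos(get_obs()["eef_pos"]),get_obs()["ft_force"])
for n in("top","scene","wrist"):
    p=camera(n);w=cloud(p);save(p,"l"+n)
    for k,c in(("yel",YEL),("red",RED)):
        m=mask(p,*c)&(np.hypot(w[...,0]-.6,w[...,1]+.08)<.22)&(w[...,2]>.0); q=tos(w[m])
        if len(q)>9: print(n,k,len(q),np.median(q,0),q.min(0),q.max(0))
```

```text
[ 0.015  -0.1299  0.2068] [-0.1731 -0.161  -0.7477]
top yel 76 [-0.087   0.0228  0.2207] [-0.1375  0.0013  0.0028] [-0.0689  0.0442  0.6499]
scene yel 102 [-0.0841  0.003   0.2198] [-0.0914 -0.043   0.2137] [-0.0794  0.0467  0.2245]
scene red 43 [ 0.0797 -0.1156  0.1749] [ 0.0752 -0.1427  0.1697] [ 0.0846 -0.0935  0.1786]
wrist yel 1783 [-0.0826 -0.0334  0.2196] [-0.0886 -0.0445  0.2151] [-0.0802 -0.0174  0.2232]
wrist red 1326 [ 0.0865 -0.1172  0.15  ] [ 0.0818 -0.2059  0.0096] [ 0.1362 -0.093   0.1524]
```

Run:
```python
from h import *
for q in(S(-.087,0,.29),S(-.087,0,.2)):go(q,16.2)
t=camera("top");w=cloud(t)
for p in (t,camera("scene")):
  w=cloud(p); m=mask(p,*RED)&(np.hypot(w[...,0]-.6,w[...,1]+.08)<.22)&(w[...,2]>.02); q=tos(w[m])
  if len(q)>5:print(len(q),np.median(q,0),q.min(0),q.max(0))
```

```text
pos [ 0.6535 -0.1388  0.2074] yang 16.22 tilt [-0.002   0.0002 -1.    ] -> slide [ 13.05 -10.15  -8.23] spin 0.0 q [-0.2092  0.6012  0.4907  1.4623 -0.0002  1.0784] F [-0.5696 -0.5006 -0.2134] t 20.025 w -0.00016159829981903954
pos [ 0.6535 -0.1388  0.2074] yang 16.22 tilt [-0.002   0.0002 -1.    ] -> slide [ 13.04 -10.13   0.77] spin 0.0 q [-0.2092  0.6012  0.4907  1.4623 -0.0002  1.0784] F [-0.5696 -0.5006 -0.2134] t 20.025 w -0.00016159829981903954
15 [ 0.0926 -0.1025  0.1188] [ 0.0887 -0.1109  0.1142] [ 0.0963 -0.094   0.1239]
47 [ 0.0899 -0.1168  0.0851] [ 0.0837 -0.1414  0.0778] [ 0.0947 -0.0936  0.0891]
```

Call:
arm_command:
  slide:
    - [0,0,-5]
    - [0,-2,-9]
    - [4,-5,-9]
    - [9,-8,-9]
    - [13,-10.1,-9]
  spin: [0,0,0,0,0]
  jaw: 6

```text
clock: 20.75
eef_pos: [0.5182, -0.0419, 0.299]
tool_rot: [0.601, 0.799, 0.0, 0.0]
ft_force: [0.0, 0.5, 0.7]
grip_width: 0.0603
grasp_force: 0.0
```

Call:
arm_command:
  slide:
    - [0,0,0]
    - [0,0,0]
    - [0,0,0]
    - [0,0,0]
    - [0,0,0]
  spin: [0,0,0,0,0]

```text
clock: 21.38
eef_pos: [0.5211, -0.043, 0.2979]
tool_rot: [0.601, 0.799, -0.0, -0.0]
ft_force: [-0.9, -0.5, -0.3]
grip_width: 0.0599
grasp_force: 0.0
```

Run:
```python
from h import *
p=camera("wrist");w=cloud(p);save(p,"m")
m=mask(p,*YEL)&(np.hypot(w[...,0]-.52,w[...,1]+.04)<.1)&(w[...,2]>.19)&(w[...,2]<.24); q=tos(w[m]);print("yel",len(q),np.median(q,0),q.min(0),q.max(0))
for n in("scene","top"):
  p=camera(n);save(p,"m"+n);w=cloud(p); m=mask(p,*RED)&(np.hypot(w[...,0]-.6,w[...,1]+.08)<.22)&(w[...,2]>.02); q=tos(w[m])
  if len(q)>5:print("red",len(q),np.median(q,0),q.min(0),q.max(0))
go(S(-.087,0.,.2),16.2);print(tos(get_obs()["eef_pos"]))
```

```text
yel 1916 [-0.087   0.0068  0.2209] [-0.0928 -0.0444  0.2151] [-0.0813  0.046   0.224 ]
red 34 [ 0.0834 -0.1169  0.063 ] [ 0.0785 -0.1388  0.0587] [ 0.0873 -0.0909  0.0667]
pos [ 0.5208 -0.0427  0.2981] yang 16.17 tilt [-0.0005  0.     -1.    ] -> slide [ 0.11 -0.08  9.81] spin -0.0 q [-0.0818  0.2699  0.2158  1.5172 -0.      1.2068] F [ 0.5542  1.1605 -0.5195] t 21.525 w 0.060318058351055054
[-0.0862 -0.0011  0.2981]
```

View pics/m.png

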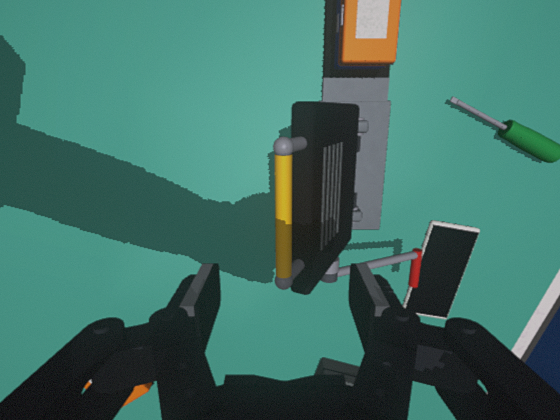

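The picture shows the yellow grip at (283,210) centred between the fingers, and the red bar at (416,268), down behind the display.

Call:
arm_command:
  slide:
    - [0.1,-0.1,3]
    - [0.1,-0.1,5.5]
    - [0.1,-0.1,8]
    - [0.1,-0.1,9.3]
    - [0.1,-0.1,9.8]
  spin: [0,0,0,0,0]

```text
clock: 22.15
eef_pos: [0.5193, -0.0418, 0.1998]
tool_rot: [0.6, 0.8, -0.0, -0.0]
ft_force: [-0.2, -0.3, 0.6]
grip_width: 0.0601
grasp_force: 0.0
```

Call:
arm_command:
  slide:
    - [0,0,0]
    - [0,0,0]
    - [0,0,0]
    - [0,0,0]
    - [0,0,0]
  spin: [0,0,0,0,0]
  jaw: 0

```text
clock: 22.78
eef_pos: [0.5199, -0.0419, 0.2013]
tool_rot: [0.601, 0.8, 0.0, 0.001]
ft_force: [-1.3, -0.3, 6.0]
grip_width: 0.0097
grasp_force: 58.7
```

Run:
```python
from h import *
o=get_obs();e=tos(o["eef_pos"]);print(e,o["grip_width"],o["grasp_force"],o["ft_force"])
for a in np.linspace(.44,0,11)[1:]:
    print(np.round([a,(.205*np.sin(.44)-.205*np.sin(a))*100,(.205*np.cos(a)-.205*np.cos(.44))*100],2))
```

```text
[-0.0869 -0.0001  0.2013] 0.009708739009549725 58.66596579551697 [-1.2762 -0.3367  6.0099]
[0.4  0.82 0.37]
[0.35 1.66 0.7 ]
[0.31 2.52 0.99]
[0.26 3.38 1.24]
[0.22 4.26 1.46]
[0.18 5.14 1.64]
[0.13 6.03 1.77]
[0.09 6.93 1.87]
[0.04 7.83 1.93]
[0.   8.73 1.95]
```

Call:
arm_command:
  slide:
    - [0,0.8,-0.4]
    - [0,1.7,-0.7]
    - [0,2.5,-1]
    - [0,3.4,-1.25]
    - [0,4.3,-1.45]
  spin: [0,0,0,0,0]

```text
clock: 23.4
eef_pos: [0.5599, -0.0303, 0.2158]
tool_rot: [0.601, 0.799, -0.001, -0.0]
ft_force: [-6.0, -1.9, 7.3]
grip_width: 0.0097
grasp_force: 59.4
```

Call:
arm_command:
  slide:
    - [0,0.9,-0.2]
    - [0,1.8,-0.3]
    - [0,2.7,-0.4]
    - [0,3.6,-0.5]
    - [0,4.4,-0.5]
  spin: [0,0,0,0,0]

```text
clock: 24.02
eef_pos: [0.6032, -0.0178, 0.221]
tool_rot: [0.601, 0.8, -0.0, 0.0]
ft_force: [-4.1, -1.2, 7.9]
grip_width: 0.0098
grasp_force: 59.3
```

Call:
arm_command:
  slide:
    - [0,0,0]
    - [0,0,0]
    - [0,0,0]
    - [0,0,0]
    - [0,0,0]
  spin: [0,0,0,0,0]

```text
clock: 24.65
eef_pos: [0.603, -0.0178, 0.221]
tool_rot: [0.601, 0.8, -0.0, 0.0]
ft_force: [-2.8, -1.0, 6.2]
grip_width: 0.0095
grasp_force: 59.3
```

Run:
```python
from h import *
o=get_obs();print(tos(o["eef_pos"]),o["grip_width"],o["grasp_force"],o["ft_force"],o["clock"])
for n in("scene","top","wrist"):
    p=camera(n);w=cloud(p);save(p,"z"+n)
    for k,c in(("yel",YEL),("red",RED)):
        m=mask(p,*c)&(np.hypot(w[...,0]-.6,w[...,1]+.08)<.2)&(w[...,2]>.005); q=tos(w[m])
        if len(q)>9: print(n,k,len(q),np.median(q,0),q.min(0),q.max(0))
    print(n,"or",case(p,*OR,(.5575,.14),zr=(.05,.09)) if n!="wrist" else "")
s=cv2.imread("pics/zscene.png")[130:340,180:460];cv2.imwrite("pics/zc.png",cv2.resize(s,None,fx=2.5,fy=2.5))
```

```text
[-0.0004 -0.0001  0.221 ] 0.009529103103910194 59.28396999835968 [-2.8425 -1.0254  6.1771] 24.65
scene yel 40 [0.0021 0.0267 0.24  ] [-0.0054  0.0112  0.2332] [0.006  0.0455 0.2446]
scene red 37 [ 0.0868 -0.115   0.0249] [ 0.0811 -0.1388  0.0183] [ 0.091  -0.0924  0.0312]
scene or ((array([0.5581, 0.1437]), array([0.0562, 0.0916]), 107.07989692687988), 363, np.float64(0.06981288272813853))
top red 34 [ 0.0833 -0.1247  0.0266] [ 0.0791 -0.1409  0.0186] [ 0.0879 -0.1059  0.0309]
top or ((array([0.5567, 0.1402]), array([0.0552, 0.0889]), 107.21938896179199), 313, np.float64(0.06982816247335853))
wrist yel 4295 [-0.0007  0.0127  0.2407] [-0.0064 -0.0447  0.2358] [0.0053 0.0461 0.2433]
wrist red 284 [ 0.0838 -0.1214  0.0268] [ 0.0789 -0.143   0.0221] [ 0.0888 -0.0928  0.029 ]
wrist or
```

View pics/zc.png

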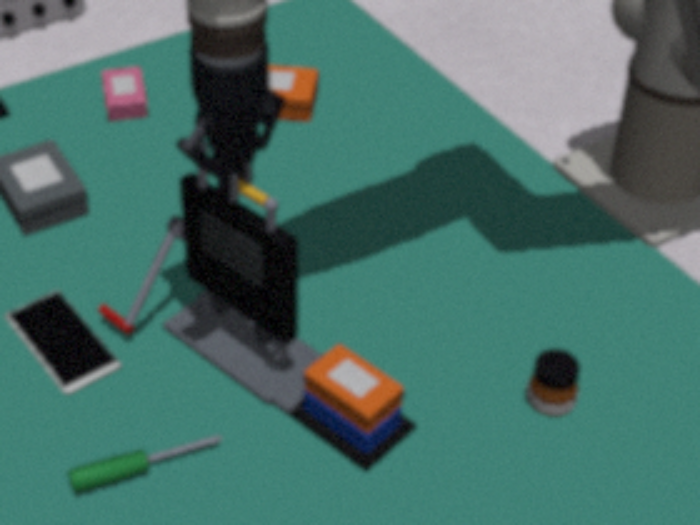

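The display is upright: the handle is at stand x ≈ 0 and is held. The kickstand is down behind it (red bar at crop (115,320)), and the cases are stacked on the pad (355,395). I'm handing the job in.

```bash
python3 -c "
from workcell import *
print(job_done())"
```

```text
the job is handed in; nothing more can be done
None
```

The job is handed in at about 25 s: the blue and orange cases are stacked squarely on the pad, the kickstand is down behind the display, and the arm is holding the display upright by its yellow handle.

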